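Unlock the station guard and hold it open at 60 degrees

TASK

Slide the transport lock on the station's side console all the way to its end stop so that the guard is free, then lift the hinged guard to 60 degrees (within about five degrees) and hold it there for the inspection of the dial. The guard falls shut by itself, so finish while the gripper's fingers are still holding it steady at that angle; leave the other things on the table where they are.

Things in the scene. Friction and masses are not known exactly. Their poses are not given: they have to be found in the camera images.
- station: Grey assembly station fixed to the table, place and yaw vary: open box 185 (x) x 200 (y) mm, rim 100 mm high, dial inside, see-through hinged guard on top; on its -y side a console 185 x 90 mm, 85 mm high, with the transport lock. Origin: on the table under the guard panel's middle, 85 mm behind the box front. x points away from the robot, from handle to hinge; y left, z up.
- guard (a joint): Guard angle in rad: 0 shut (level), grows as the handle edge lifts, stop at 1.45. Aluminium frame with clear window, 170 x 200 x 10 mm, about 0.4 kg; weight and a light spring drive it shut from any angle. Lifting at the handle takes about 2 to 3 N. While locked, a tab on its -y edge lies under the lock's tongue and it cannot be lifted.
- guard_hinge (a point): Middle of the guard's hinge axis, which runs along the station's y, 85 mm behind (+x of) the station's origin, 105 mm above the table. The handle turns about it at a radius of 220 mm.
- guard_handle (a point): Middle of the guard's handle: round steel bar, 14 mm thick, along the station's y, 50 mm in front of the guard's front edge, on two arms with 120 mm free between them; 105 mm above the table when shut. At angle a it is 220 cos(a) mm in front of and 220 sin(a) mm above the hinge axis. The bar can turn between fingers that pinch it across from above.
- lock (a joint): Lock slide travel in m: 0 fully locked, 0.060 at its end stop (unlocked). Slides along the station's +x, away from the robot. Starts in its first 20 mm. About 1.5 N of friction; stays where left. Its tongue clears the guard's tab only beyond about 40 mm.
- lock_grip (a point): Point in the lock's grip, an upright black block 26 (station x) x 22 (y) mm, top 166 mm above the table; this point is on its axis, 152 mm above the table, 150 mm to the -y side of the station's origin. A flat steel tongue, top 118 mm above the table, reaches from it towards the guard; above that the grip is free all round.
- carton: Bystander, to be left alone: plain white upright carton, 60 x 60 x 130 mm. Origin: centre of its underside.
- reel: Bystander, to be left alone: wire reel with black flanges, lying flat, 170 mm across, 70 mm high. Origin: centre of its underside.
- oil: Bystander, to be left alone: small white bottle with black cap, 44 mm across, 120 mm high. Origin: centre of its underside.
- screwdriver: Bystander, to be left alone: screwdriver lying on the table. Origin: on the tool, near its middle.
- spanner: Bystander, to be left alone: steel spanner lying on the table. Origin: on the tool, near its middle.
- parts_bin: Bystander, to be left alone: empty grey open bin, 120 x 160 x 55 mm. Origin: centre of its underside.
- bracket: Bystander, to be left alone: small aluminium L-shaped bracket, 50 x 40 x 45 mm. Origin: centre of its underside.

How it is judged (in metres and radians):
On the way, in this order (a step that is already met when the one before it is completed fails the run):
1. the lock is at its end stop while the guard is still shut (value of joint lock above 0.055 m and value of joint guard below 0.08 rad), for 0.2 s.
2. the guard is held by the fingers at 60 degrees, give or take 6 (value of joint guard between 0.943 and 1.152 rad and value of joint lock above 0.055 m and contact force between the fingers and guard above 0.5 N), for 0.5 s.
At the end, for the whole second after the job is handed in: The lock is within 5 mm of its end stop, the guard stands at 60 degrees give or take 6, not moving (under 0.05 rad/s), and the gripper's fingers are holding it (contact force over 0.5 N) through the last second (all of step 2 and velocity of joint guard between -0.05 and 0.05 rad/s); the arm keeps its last pose, push and grip.
It fails at once if another thing on the table is moved more than 30 mm (distance of any of carton, reel, oil, screwdriver, spanner, parts_bin, bracket from where it was at the start of the episode above 0.03 m).
It also fails if it takes over 46 s, if anything falls off the work surface, if the arm or the gripper's body presses on something with over 40 N, if the wrist force passes 120 N, or if a joint passes its speed limit or range.

ROBOT

A 6-joint arm with a two-finger parallel gripper is mounted at the origin on the work surface. World frame = base frame: x ahead of the robot, y to its left, z up, the work surface at z = 0. Lengths are in m, angles in degrees, forces in N, time in s.
With the tool pointing down it reaches from about 0.375 to 0.75 m from the base axis. Payload 9 kg.
Tool frame: the origin (TCP) lies where the fingers leave the gripper's body, on its centre line; the fingertips stand 73 mm ahead of it and the grasp point (between the pads) lies 54 mm ahead of it (robot.tip_reach is the distance from the TCP to the fingertips, in m); z points along the fingers, y is the direction in which the jaws open and shut (so a half turn about z gives the same grasp; the last joint's range is limited). The gripper opens to 85 mm and grips with 20 to 120 N. Pads are 22 mm wide; open, the fingers measure 114 mm over their backs; the gripper's body (76 mm by 85 mm) begins 54 mm behind the grasp point. The pads swing forward as they close: fully open they stand 13 mm farther back than shut.
Start: joints at [-77.389, 5.964, 5.575, 89.605, 0, 77.527], TCP at [0.254, -0.543, 0.304] pointing down, gripper open.
Joint ranges: [-171.21, 171.21], [-48.23, 106.86], [-62.78, 66.21], [-105.2, 120.99], [-86.42, 89.51], [-180, 180]. Speed limits (degrees/s): [127.2, 127.2, 147.25, 180, 180, 180].

INTERFACE

Orientations are given as [roll, pitch, yaw] about the fixed x, y, z axes, in that order (R = Rz(yaw) Ry(pitch) Rx(roll)).
In Python, from plant import robot gives the robot as it stands. Calls block until the motion is done:
- robot.move_pose(position, orientation): joint-space move of the TCP to a pose.
- robot.line_to(position, vel=0.15, rotation=None, guard=None): straight line of the TCP; rotation=None keeps the orientation; vel is the mean speed in m/s. With guard (N) it stops when the force on the tool has changed by that much, and returns True; else False.
- robot.goto_joints(angles): joint-space move.
- robot.set_gripper(opening): finger opening in m; the grip force is fixed at half the most; returns when the fingers have stopped.
- robot.pause(seconds).
- robot.ik(position, orientation): joint angles nearest the present ones, or None.
- robot.observe(): the state.
- robot.grab_frame(name): name is "scene" or "top"; returns the picture (420x560x3 uint8, blue, green, red); there is no depth.
- robot.get_calibration(name): a dict with "vertical_fov" (degrees; the focal length in pixels is half the picture's height over the tangent of half this angle, whatever the lens; pixels are square), "cx", "cy" (the principal point, pixels), "rvec" (rotation vector, rad) and "tvec" (3), from world to camera coordinates, as OpenCV has them. Camera axes: x right, y down, z forward; pixel columns grow to the right and rows downward; lengths in m; the calibration is good to about 2 mm. A picture is of the moment at which its call begins. get_calibration takes no time and is no camera call.
A pose or a line that the arm cannot do raises robot.IKError and nothing moves.
- robot.job_done(): hands the job in, once; it reports no verdict.
The state is a dict: "time": time; "q": joint angles; "qvel": joint speeds; "joint_torque": joint torques, N m; "tool_pos": TCP position; "tcp_rot": TCP orientation; "ft_force": force on the tool from outside, world axes, zero at the start; "torque": the same for the moment, N m; "gripper_width": finger opening in m.
Only numpy, scipy, OpenCV 4.12 (cv2) and the standard library are available. Lean on these libraries where they do the work, as an engineer would, in place of code of your own. Each camera call takes 0.05 s, during which the arm holds its last target.

## Working session

There is one attempt and no reset: what is moved stays moved. The work goes in short steps, each a Python script; the robot and the scene stay as the last script left them, time stands still between calls to the robot, and variables do not carry over. Pictures are saved under pics/ and viewed, and the job is handed in when it is done.

```bash
mkdir -p pics; ls
python3 - <<'E'
from plant import robot
import cv2
for n in("scene","top"):
    f=robot.grab_frame(n); cv2.imwrite(f"pics/{n}0.png",f); print(n,robot.get_calibration(n))
print(robot.observe()["time"],robot.tip_reach, robot.observe()["tcp_rot"])
E
```

```text
pics
scene {'vertical_fov': 57.538833901609266, 'cx': 282.6215399947995, 'cy': 211.1822981829421, 'rvec': array([ 2.40230363,  1.02106946, -0.28913628]), 'tvec': array([-0.38993372, -0.29013198,  1.51927135])}
top {'vertical_fov': 52.22103401389215, 'cx': 286.10362246486585, 'cy': 206.6346413832292, 'rvec': array([ 2.13947751, -2.19232756,  0.14009991]), 'tvec': array([-0.01460734,  0.62168277,  1.25619069])}
0.1 0.0726 [-1.79934466e+02 -1.46485177e-02  2.50815482e+01]
```

View pics/scene0.png

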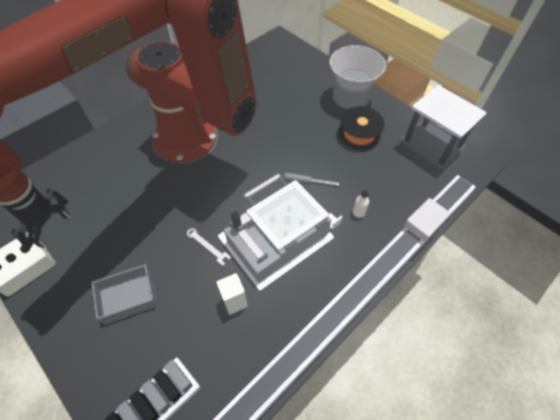

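View pics/top0.png

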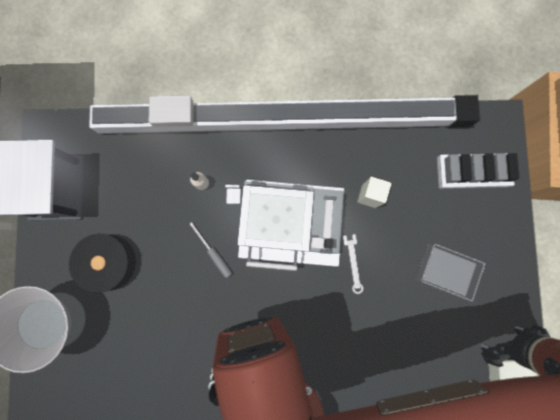

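Run:
```python
import cv2
a=cv2.imread("pics/top0.png")[165:285,215:375]; cv2.imwrite("pics/topz.png",cv2.resize(a,None,fx=5,fy=5,interpolation=cv2.INTER_CUBIC))
a=cv2.imread("pics/scene0.png")[165:285,210:370]; cv2.imwrite("pics/scenez.png",cv2.resize(a,None,fx=5,fy=5,interpolation=cv2.INTER_CUBIC))
```

```text
(no output)
```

View pics/topz.png

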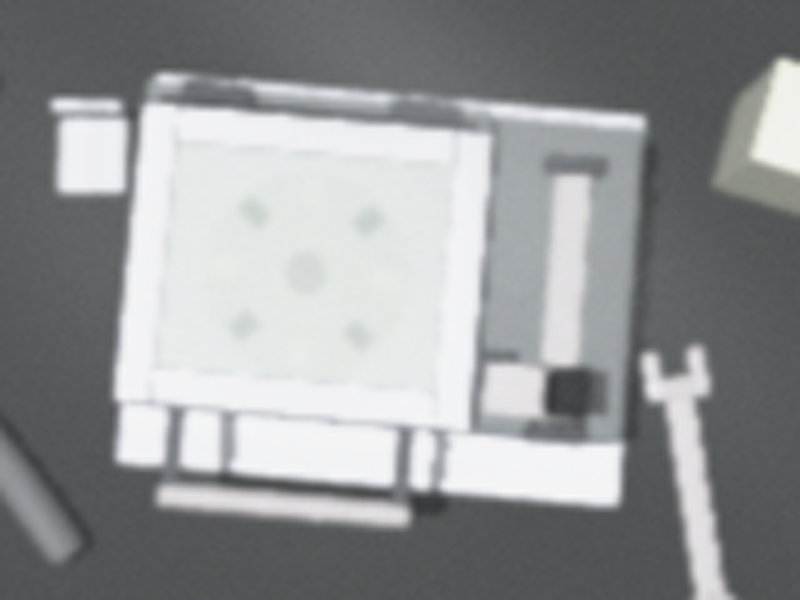

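View pics/scenez.png

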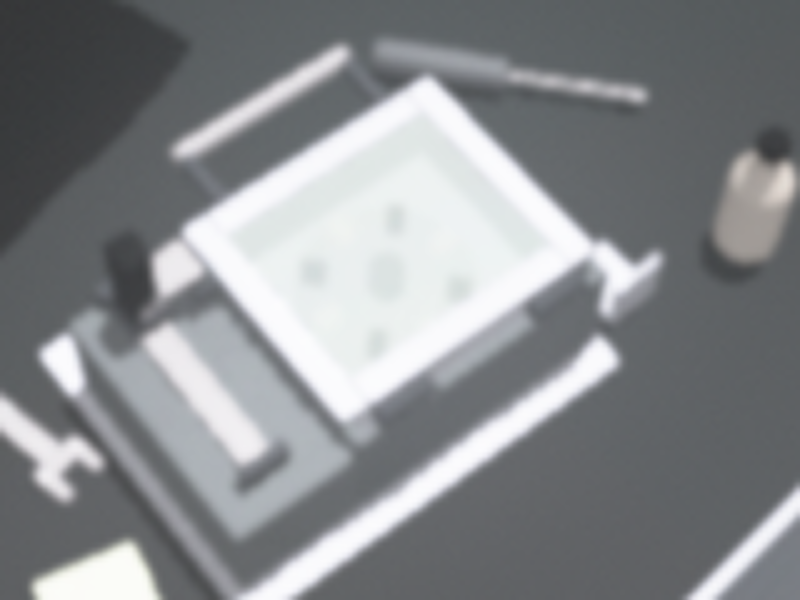

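```bash
cat > h.py <<'E'
import numpy as np,cv2
from plant import robot
def cam(n):
    c=robot.get_calibration(n);f=210/np.tan(np.radians(c["vertical_fov"]/2))
    K=np.array([[f,0,c["cx"]],[0,f,c["cy"]],[0,0,1]]);R=cv2.Rodrigues(c["rvec"])[0];return K,R,np.array(c["tvec"])
def ray(n,u,v):
    K,R,t=cam(n);d=R.T@np.linalg.solve(K,[u,v,1.]);return -R.T@t,d/np.linalg.norm(d)
def onz(n,uv,z):
    o,d=ray(n,*uv);return o+d*(z-o[2])/d[2]
def tri(a,b):
    P=[];
    for n in("top","scene"):
        K,R,t=cam(n);P.append(K@np.c_[R,t])
    X=cv2.triangulatePoints(P[0],P[1],np.array(a,float),np.array(b,float));return (X[:3]/X[3]).ravel()
def proj(n,X):
    K,R,t=cam(n);return cv2.projectPoints(np.array(X,float).reshape(-1,3),cv2.Rodrigues(R)[0],t,K,None)[0].reshape(-1,2)
E
python3 - <<'E'
from h import *
np.set_printoptions(precision=4,suppress=True)
zt=lambda p:((p[0]+.5)/5-.5+215,(p[1]+.5)/5-.5+165)
zs=lambda p:((p[0]+.5)/5-.5+210,(p[1]+.5)/5-.5+165)
T=dict(hL=(158,495),hR=(410,517),FL=(116,399),FR=(472,428),BR=(492,125))
S=dict(hL=(347,52),hR=(176,154),FL=(428,80),FR=(188,228),BR=(345,420))
for k in T:
    z=.105 if k[0]=='h' else .11
    print(k,onz("top",zt(T[k]),z),onz("scene",zs(S[k]),z),tri(zt(T[k]),zs(S[k])))
g=[(548,367),(591,371),(588,414),(546,411)]
print("grip",[onz("top",zt(p),.166) for p in g])
print(onz("top",zt((569,391)),.166), onz("scene",zs((124,242)),.166),tri(zt((569,391)),zs((124,242))))
E
```

```text
hL [0.4546 0.0873 0.105 ] [0.4514 0.0886 0.105 ] [0.4544 0.0866 0.1098]
hR [ 0.4388 -0.054   0.105 ] [ 0.4345 -0.0494  0.105 ] [ 0.4393 -0.0534  0.114 ]
FL [0.5088 0.1097 0.11  ] [0.5085 0.1087 0.11  ] [0.5085 0.1094 0.1095]
FR [ 0.4876 -0.0901  0.11  ] [ 0.4855 -0.0832  0.11  ] [ 0.4886 -0.0881  0.1187]
BR [ 0.6597 -0.107   0.11  ] [ 0.6522 -0.1049  0.11  ] [ 0.6572 -0.1072  0.1208]
grip [array([ 0.5184, -0.1285,  0.166 ]), array([ 0.5157, -0.1516,  0.166 ]), array([ 0.4927, -0.1491,  0.166 ]), array([ 0.4948, -0.1266,  0.166 ])]
[ 0.5052 -0.1394  0.166 ] [ 0.496  -0.1373  0.166 ] [ 0.5038 -0.1395  0.1778]
```

Run:
```python
from h import *
np.set_printoptions(precision=4,suppress=True)
print("carton top",onz("top",(378,186),.13))
robot.set_gripper(.05)
a=[180,0,-6.1]
robot.move_pose([.504,-.140,.30],a)
print(robot.line_to([.504,-.140,.208],vel=.12,guard=8))
o=robot.observe();print(o["time"],o["tool_pos"],o["tcp_rot"],o["ft_force"])
cv2.imwrite("pics/t1.png",cv2.resize(robot.grab_frame("top")[165:285,215:375],None,fx=4,fy=4))
cv2.imwrite("pics/s1.png",cv2.resize(robot.grab_frame("scene")[135:285,170:370],None,fx=4,fy=4))
```

```text
carton top [ 0.6625 -0.2892  0.13  ]
False
3.1917 [ 0.5043 -0.1403  0.2089] [179.9715  -0.0639  -6.1074] [ 0.3024 -0.1327  0.9447]
```

View pics/s1.png

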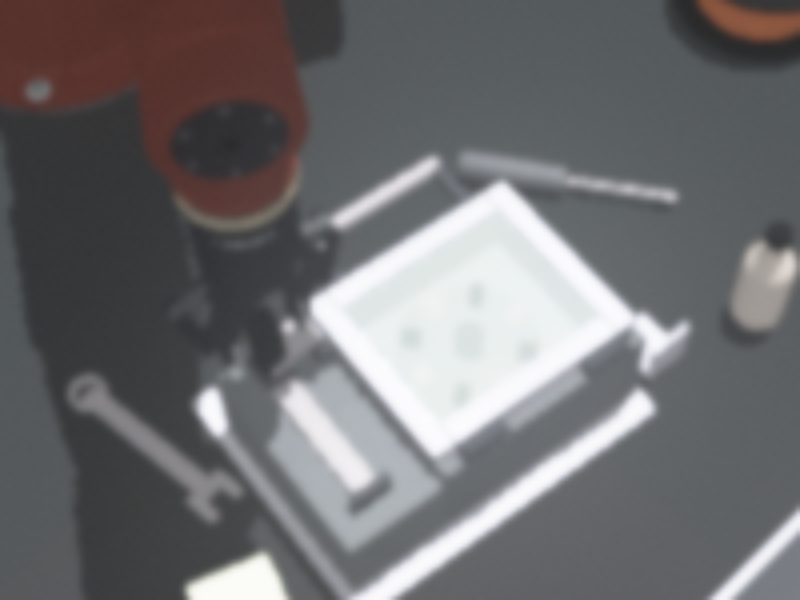

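View pics/t1.png

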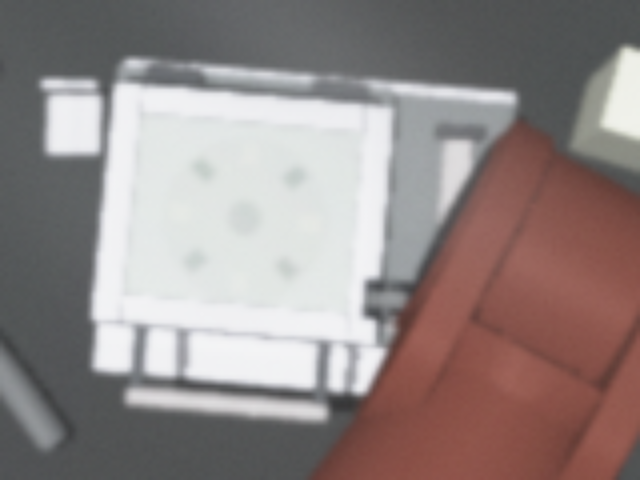

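The scene picture shows the black grip at about (265,335) in the crop, between the two fingers. I'll close on it, then slide.

Run:
```python
from h import *
np.set_printoptions(precision=4,suppress=True)
robot.set_gripper(0.0)
o=robot.observe();print(o["gripper_width"],o["tool_pos"],o["ft_force"])
if .016<o["gripper_width"]<.03:
    p=np.array(o["tool_pos"]);d=np.array([np.cos(np.radians(-6.1)),np.sin(np.radians(-6.1)),0])
    print(robot.line_to(p+d*.068,vel=.06,guard=14))
    o=robot.observe();print(o["time"],o["gripper_width"],(np.array(o["tool_pos"])-p)@d,np.array(o["tool_pos"])-p,o["ft_force"])
    cv2.imwrite("pics/s2.png",cv2.resize(robot.grab_frame("scene")[135:285,170:370],None,fx=4,fy=4))
```

```text
0.021261261655562268 [ 0.5043 -0.1403  0.2087] [ 0.0177 -0.7967  4.8045]
True
4.5833 0.02110645583797569 0.059108630545396425 [ 0.0587 -0.0067 -0.    ] [-5.9147  0.0577  8.1492]
```

View pics/s2.png

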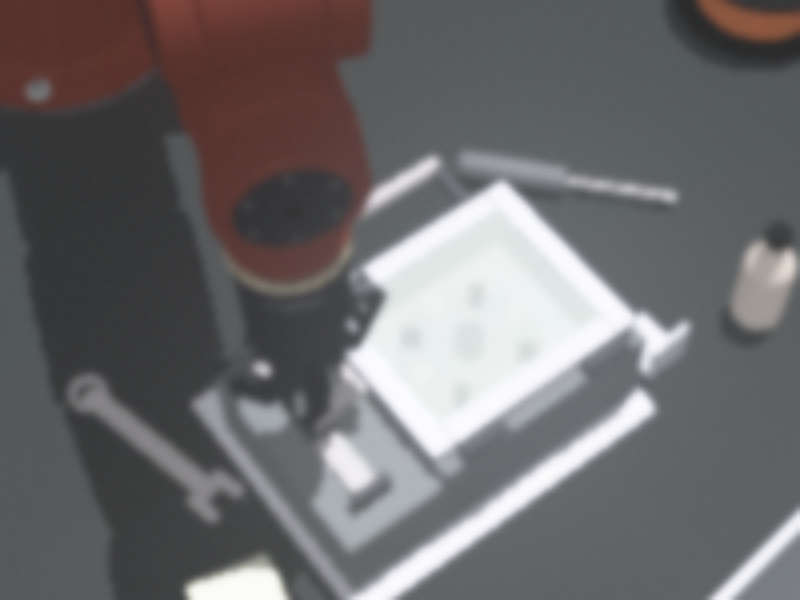

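Run:
```python
from h import *
np.set_printoptions(precision=4,suppress=True)
p=np.array(robot.observe()["tool_pos"]);d=np.array([np.cos(np.radians(-6.1)),np.sin(np.radians(-6.1)),0])
print(robot.line_to(p+d*.008,vel=.03,guard=25))
o=robot.observe();print(o["time"],(np.array(o["tool_pos"])-p)@d,o["ft_force"],o["gripper_width"])
robot.set_gripper(.05)
o=robot.observe();print((np.array(o["tool_pos"])-p)@d,o["ft_force"])
q=np.array(o["tool_pos"]);robot.line_to([q[0],q[1],.36],vel=.2)
robot.move_pose([.44,.0,.36],[180,0,84]) if robot.ik([.44,.0,.36],[180,0,84]) is not None else None
o=robot.observe();print(o["time"],o["tool_pos"],o["q"])
print(robot.ik([.447,.016,.16],[180,0,84]),robot.ik([.557,.005,.35],[180,0,84]),robot.ik([.447,.016,.16],[180,0,-96]))
cv2.imwrite("pics/s3.png",cv2.resize(robot.grab_frame("scene")[135:285,170:370],None,fx=4,fy=4))
cv2.imwrite("pics/t3.png",cv2.resize(robot.grab_frame("top")[165:285,215:375],None,fx=4,fy=4))
```

```text
True
4.8667 0.0008009050351674222 [-8.92   -0.039   8.7707] 0.021199600361473548
0.0011101796714012865 [ 0.4795 -0.3685 -0.6299]
7.425 [ 0.4401 -0.0002  0.3595] [-17.1486 -20.6713 -13.1422  97.5634  -0.0039  78.9421]
[-14.7928 -20.4964 -33.8278  76.6686   0.      81.2072] [-12.9398  -0.6645   3.5699  94.2343   0.      83.0602] [-14.7928 -20.4964 -33.8278  76.6686   0.     -98.7928]
```

View pics/s3.png

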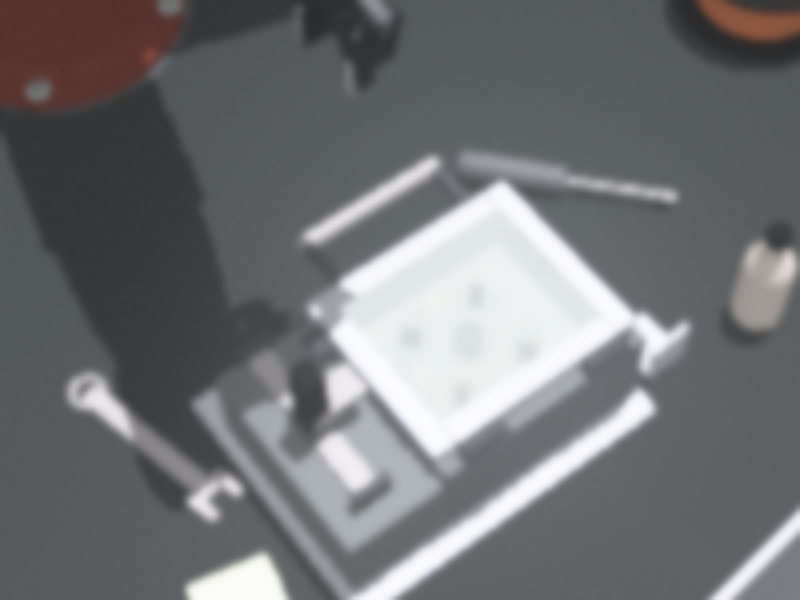

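View pics/t3.png

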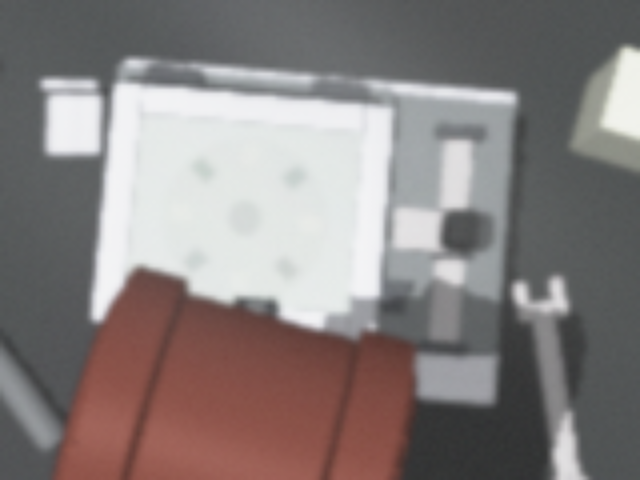

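Run:
```python
from h import *
np.set_printoptions(precision=4,suppress=True)
z=lambda U,V:((U+.5)/4-.5+215,(V+.5)/4-.5+165)
s=lambda U,V:((U+.5)/4-.5+170,(V+.5)/4-.5+135)
print(onz("top",z(462,230),.166),onz("scene",s(303,372),.166))
a=[180,0,83.9]
robot.set_gripper(.045)
robot.move_pose([.4465,.0165,.26],a)
print(robot.line_to([.4465,.0165,.159],vel=.12,guard=8))
o=robot.observe();print(o["time"],o["tool_pos"],o["ft_force"])
cv2.imwrite("pics/s4.png",cv2.resize(robot.grab_frame("scene")[135:285,170:370],None,fx=4,fy=4))
```

```text
[ 0.5609 -0.1461  0.166 ] [ 0.5565 -0.1467  0.166 ]
False
9.2333 [0.447  0.0163 0.1599] [0.5247 0.6293 0.0776]
```

View pics/s4.png

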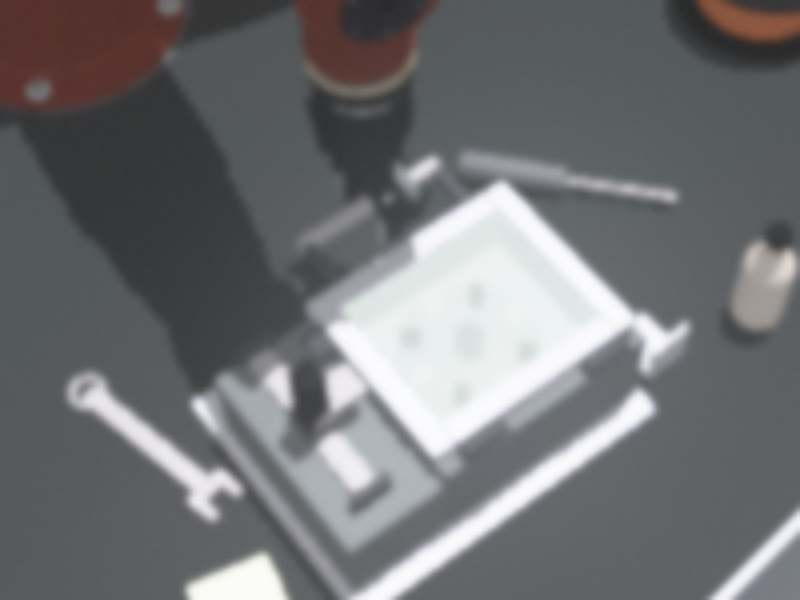

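Run:
```python
from h import *
np.set_printoptions(precision=4,suppress=True)
robot.set_gripper(0.0)
o=robot.observe();print(o["gripper_width"],o["ft_force"])
if .010<o["gripper_width"]<.019:
    p=np.array(o["tool_pos"]);d=np.array([np.cos(np.radians(-6.1)),np.sin(np.radians(-6.1)),0])
    for a in np.arange(4,21,4.):
        r=np.radians(a)
        g=robot.line_to(p+d*.22*(1-np.cos(r))+np.array([0,0,.22*np.sin(r)]),vel=.06,guard=15)
        o=robot.observe();print(a,g,o["time"],o["gripper_width"],o["ft_force"])
        if g:break
    cv2.imwrite("pics/s5.png",cv2.resize(robot.grab_frame("scene")[135:285,170:370],None,fx=4,fy=4))
```

```text
0.011766297593433762 [-6.3139 -0.006   2.7885]
4.0 False 10.0833 0.012139632043741442 [-3.8655 -1.379  -3.6664]
8.0 False 10.4917 0.011767853163823163 [-7.353  -1.0289 -2.6807]
12.0 False 10.9 0.012042711724890073 [-10.3402  -0.8485  -1.24  ]
16.0 False 11.3083 0.012183655728871073 [-10.829   -0.6052  -0.1295]
20.0 False 11.7167 0.01192181239090333 [-13.8807  -0.2846   2.3298]
```

View pics/s5.png

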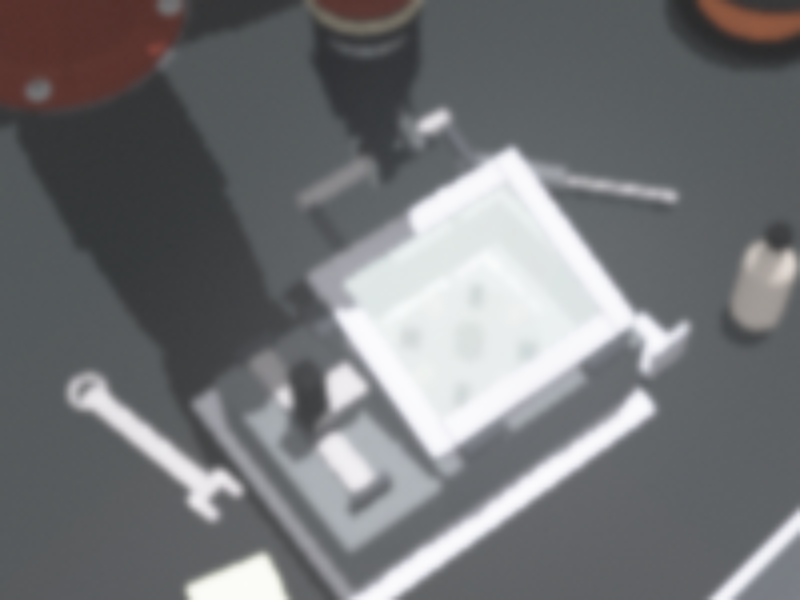

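Run:
```python
from h import *
np.set_printoptions(precision=4,suppress=True)
d=np.array([np.cos(np.radians(-6.1)),np.sin(np.radians(-6.1)),0]);up=np.array([0,0,1.])
p=np.array([.447,.0163,.1599]);off=0.
o=robot.observe();a=20.
for a in [20]+list(np.arange(24,61,4.)):
    r=np.radians(a); rad=-d*np.cos(r)+up*np.sin(r)   # outward from hinge
    off+=np.clip(.0002*(np.array(o["ft_force"])@rad),-.0015,.0015)
    tgt=p+d*.22*(1-np.cos(r))+up*.22*np.sin(r)+off*rad
    g=robot.line_to(tgt,vel=.05,guard=15)
    o=robot.observe();F=np.array(o["ft_force"]);print(a,g,round(o["time"],2),round(o["gripper_width"],4),F,"rad",round(F@rad,1),"off",round(off,4),np.linalg.norm(np.array(o["tool_pos"])-tgt).round(4))
    if g or abs(F@rad)>30:break
cv2.imwrite("pics/s6.png",cv2.resize(robot.grab_frame("scene")[85:285,170:370],None,fx=3,fy=3))
cv2.imwrite("pics/t6.png",cv2.resize(robot.grab_frame("top")[165:285,215:375],None,fx=4,fy=4))
```

```text
20 False 12.02 0.0121 [-9.8213  0.0034  0.5843] rad 9.4 off 0.0015 0.0015
24.0 False 12.47 0.0116 [-3.9886 -0.991  -0.5857] rad 3.3 off 0.003 0.0011
28.0 False 12.93 0.0117 [-2.1686 -1.8186 -1.9113] rad 0.8 off 0.0036 0.0007
32.0 False 13.39 0.0117 [-2.3285 -2.8848 -3.5631] rad -0.2 off 0.0038 0.0001
36.0 False 13.85 0.012 [-6.1044 -2.402  -0.4812] rad 4.4 off 0.0037 0.0005
40.0 False 14.32 0.0117 [-5.4513 -2.6346 -2.246 ] rad 2.5 off 0.0045 0.0002
44.0 False 14.78 0.0115 [-5.5643 -3.4672  0.184 ] rad 3.8 off 0.0049 0.0003
48.0 False 15.25 0.0115 [-4.6289 -3.5022 -0.2161] rad 2.7 off 0.0056 0.0003
52.0 False 15.72 0.0117 [-5.6763 -3.7185  0.7908] rad 3.9 off 0.0061 0.0003
56.0 False 16.18 0.012 [-4.2113 -5.0613  0.4475] rad 2.4 off 0.0068 0.0003
60.0 False 16.65 0.0118 [-5.149  -5.1317  1.3918] rad 3.5 off 0.0073 0.0005
```

View pics/s6.png

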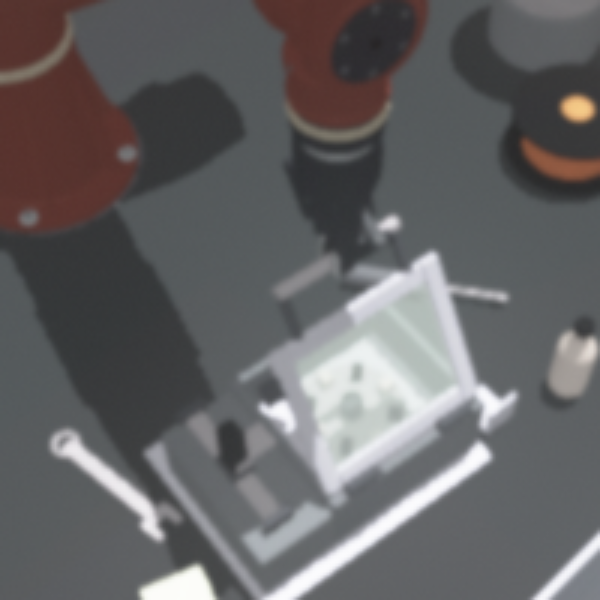

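View pics/t6.png

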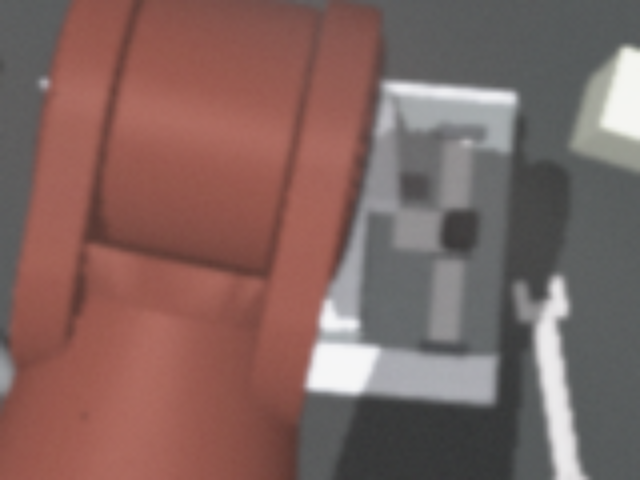

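Run:
```python
from h import *
np.set_printoptions(precision=4,suppress=True)
f=robot.grab_frame("scene")
cv2.imwrite("pics/s7.png",cv2.resize(f[145:235,250:370],None,fx=6,fy=6,interpolation=cv2.INTER_CUBIC))
o=robot.observe();print(o["tool_pos"],o["time"],o["ft_force"],o["qvel"])
```

```text
[0.5526 0.0046 0.3569] 16.8 [-4.576  -4.8025  0.8407] [ 0.0926 -0.0275 -0.0513 -0.0677 -0.0177  0.0545]
```

View pics/s7.png

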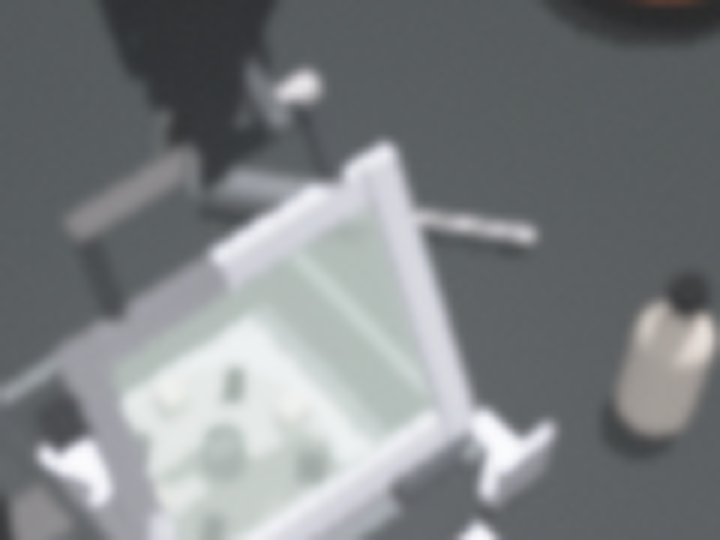

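Run:
```python
from h import *
np.set_printoptions(precision=4,suppress=True)
z6=lambda U,V:((U+.5)/6-.5+250,(V+.5)/6-.5+145)
z5=lambda U,V:((U+.5)/5-.5+210,(V+.5)/5-.5+165)
yaw=np.radians(-6.1);d=np.array([np.cos(yaw),np.sin(yaw),0]);n=np.array([-np.sin(yaw),np.cos(yaw),0]);O=np.array([.5815,.0015,0])
def pl(uv,y):
    o,r=ray("scene",*uv);s=(y-(o-O)@n)/(r@n);P=o+s*r-O;return np.array([P@d,P[2]])
def ang(a,b): return np.degrees(np.arctan2(a[1]-b[1],b[0]-a[0]))
for dy in(-.003,0,.003):
  F0,B0=pl(z5(428,80),.1+dy),pl(z5(593,250),.1+dy);F1,B1=pl(z6(390,147),.1+dy),pl(z6(472,410),.1+dy)
  print("shut",F0,B0,ang(F0,B0),"now",F1,B1,ang(F1,B1), "vs nominal hinge",ang(F1,np.array([.085,.105])))
  for nm,a,b,y in(("L",z5(350,49),z6(318,85),.074),("R",z5(172,155),z6(67,222),-.074)):
    h0,h1=pl(a,y+dy),pl(b,y+dy);print(nm,h0,h1,ang(h1,np.array([.085,.105])))
```

```text
shut [-0.0819  0.1138] [0.0834 0.111 ] 0.9613503085192519 now [0.0008 0.2576] [0.0823 0.1197] 59.41616381722588 vs nominal hinge 61.10057712392337
L [-0.1328  0.1157] [-0.0256  0.2982] 60.21227084647452
R [-0.1262  0.1303] [-0.0218  0.3166] 63.23388096551755
shut [-0.0853  0.1077] [0.081  0.1049] 0.9613503085192642 now [-0.0022  0.2524] [0.0799 0.1136] 59.41616381722601 vs nominal hinge 59.396410088386595
L [-0.1368  0.1093] [-0.0288  0.2929] 58.79380264385122
R [-0.1318  0.1211] [-0.0264  0.3092] 61.37455205502461
shut [-0.0887  0.1016] [0.0786 0.0988] 0.9613503085192765 now [-0.0051  0.2471] [0.0774 0.1075] 59.41616381722588 vs nominal hinge 57.630978493240946
L [-0.1407  0.1028] [-0.0321  0.2876] 57.338354911219284
R [-0.1375  0.1119] [-0.0311  0.3017] 59.44476994305694
```

Run:
```python
from h import *
np.set_printoptions(precision=4,suppress=True)
for i in range(2):
    robot.pause(.6);o=robot.observe();print(o["time"],o["tool_pos"],o["gripper_width"],o["ft_force"],o["qvel"])
robot.job_done()
```

```text
17.4 [0.5526 0.0046 0.3569] 0.011630536956661204 [-4.3187 -4.9171  0.5637] [ 0.0646  0.1249  0.052   0.0541 -0.0547  0.0451]
18.0 [0.5526 0.0046 0.3569] 0.011686062826689828 [-4.4852 -4.9986  1.0145] [-0.0878  0.097  -0.0209 -0.0762 -0.0085 -0.002 ]
the job is handed in; nothing more can be done
```

The lock is slid to its end stop and the fingers are holding the guard at about 60°. I handed the job in at about 18 s; no verdict was reported.

- **Lock:** I pinched the grip and slid it 59 mm, where it stopped hard. A second, firmer push (25 N guard) moved it only about 0.8 mm. Pictures taken after I let go put the grip 56–60 mm further along, and the guard was still shut.
- **Guard:** I pinched the handle bar from above and moved it along the arc. The scene camera gives about 59.4° from the panel edge. The two handle ends give 58.8° and 61.4°, or 57–63° if my station position is 3 mm off.
- **Holding:** over the last 1.2 s the tool did not move. The gripper stayed about 11.7 mm open on the bar, with a steady force of about 7 N.
- **Bystanders:** no unexpected contact showed in the forces. In the last pictures the spanner, carton, screwdriver, oil bottle and bracket look where they were. I did not measure their positions, and the reel and bin were not compared.

Some checks disagreed:
- **Heights:** triangulated heights came out up to about 12 mm too high, so I used the given heights instead.
- **Arc:** the force-corrected path ended 7 mm further out from the hinge than the nominal arc. Part of that may be the bar shifting between the pads; the camera angle does not depend on it.
- **Bar width:** the gripper read about 12 mm on the 14 mm bar.

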